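# Feel out the candle plates that have lost their felt

### The job

Two of the four matching marble candle plates have lost the felt underneath and would scratch the terrazzo, but you can only tell by the rougher drag as you slide each plate outward along its brass strip. Slide the two smooth ones right off their brass rings and leave them standing on the terrazzo clear of every ring, never lifting them; lift the two rough ones into the wooden tray and set them down flat side by side, without dropping them. Leave everything else alone.

Things in the scene. Friction and masses are not known exactly. Their poses are not given: they have to be found in the camera images.
- ring_0: Brass ring, 50 mm across, flush in the terrazzo; origin at its centre on the surface (z = 0). One candle plate starts centred on it. Its +x axis points outward, away from the robot, along the brass strip under it: for 120 mm along +x the top is free for sliding that plate. The rings never move. Same for the other three rings, which fan out about 0.27 rad apart; the plates are described there.
- ring_1: Brass ring like ring_0, with a candle plate on it. The four plates are alike: a marble disc 90 mm across, its top face 15 mm above the table, and in its centre an upright round brass stub 36 mm across, reaching from 15 to 43 mm above the table: push or grip the stub. Plate positions are not reported; they stay where they are left.
- ring_2: Brass ring like ring_0, with a candle plate on it. Each plate weighs 0.45 to 0.59 kg. Two of the four, not known which, lack felt. Pushed level at the stub and sliding steadily under its own weight, a rough plate resists with 3 to 5.3 N, a smooth one with 0.6 to 1 N. A finger pressing or dragging it down (even just by the stub's side) raises this; bearing its weight lowers it.
- ring_3: Brass ring like ring_0, with a candle plate on it. A plate is clear of a ring when their centres are 70 mm or more apart. Smooth plates may be slid but not lifted. A bystander whose pose is not reported: folded black sunglasses, 42 mm tall, on the robot's side of the rings, at least 25 mm from every plate.
- tray: Fixed dark wooden tray, open on top: 240 mm along its x axis, 130 mm along its y axis, walls 6 mm thick and 22 mm high, floor top 6 mm above the table; origin under its centre at table height. Two plates fit side by side along its x axis, at x = -55 mm and +55 mm from its centre.
- canister: Clear acrylic canister with clip-on white lid, 94 mm across (104 mm over its two steel clips), 120 mm tall, beyond the rings; origin under its centre. Leave alone.
- sunglasses_b: Grey folded plastic sunglasses, 140 mm along their y axis, 25 mm deep, 42 mm tall, beyond the rings; origin at the underside. Leave alone.
- pebble: White ceramic pebble sculpture, 84 mm across, 60 mm tall, beyond the tray and the rings; origin under its centre. Leave alone.
- dish: Blue ceramic key dish, 110 mm across, 35 mm tall, beyond the rings on the right; origin under its centre. Leave alone.

How it is judged:
By the outcome, as a careful person would: the job done as asked, in the order asked, and still so for the second after the job is handed in, with the robot touching nothing.
It also fails if it takes over 72 s, if anything falls off the work surface, if the arm or the gripper's body presses on something with over 40 N, if the wrist force passes 120 N, or if a joint passes its speed limit or range.

### The arm

A 6-joint arm with a two-finger parallel gripper is mounted at the origin on the work surface. World frame = base frame: x ahead of the robot, y to its left, z up, the work surface at z = 0. Lengths are in mm, angles in degrees, forces in N, time in s.
With the tool pointing down it reaches from about 350 to 850 mm from the base axis. Payload 8.1 kg.
Tool frame: the origin (TCP) lies at the very end of the fingers, on their centre line; the grasp point (between the pads) lies 19 mm behind it (r.grip_depth is the distance from the TCP to the grasp point, in mm); y points along the fingers, z is the direction in which the jaws open and shut, and the axes are right-handed (so a half turn about y gives the same grasp; the last joint's range is limited). The gripper opens to 85 mm and grips with 20 to 120 N. Pads are 22 mm wide; open, the fingers measure 114 mm over their backs; the gripper's body (76 mm by 85 mm) begins 54 mm behind the grasp point. The pads swing forward as they close: fully open they stand 13 mm farther back than shut.
Start: joints at [64.32, 7.471, 85.268, -0, 87.261, -4.893], TCP at [212.915, 560.957, 231.292] pointing down, gripper open.
Joint ranges: [-169.43, 169.43], [-51.17, 129.36], [1.28, 143.12], [-76.62, 256.62], [0, 156.53], [-152.29, 152.29]. Speed limits (degrees/s): [136.94, 136.94, 159.86, 180, 180, 180].

### API

Orientations are given as [roll, pitch, yaw] about the fixed x, y, z axes, in that order (R = Rz(yaw) Ry(pitch) Rx(roll)).
In Python, from bench import readout, eyes, r gives the robot as it stands. The module is installed in compiled form; this text tells all that it offers.
- The arm moves only by the tool move_arm, never from a script. Its argument "motion" is text: rows parted by semicolons, each of 6 numbers parted by spaces: the shift along the world's x, y, z in cm, then the turn, a rotation vector about the world's x, y, z in degrees. A call has 1 to 10 rows; each row is the pose to reach, as a shift and turn from the pose commanded when the call began; what a row does not reach only later rows make up. A row lasts 1/12 s, in which the tool goes at most 41.7 mm and 7.16 degrees, less where a joint would pass 70% of its speed; a pose out of reach is approached as far as the arm can. A call with a gripper value outside its range is refused whole. "fingers" is the finger opening in cm, from 0 to 8.54, set as the call begins (left out, the last holds). The fingers move at their own pace and stop on an object; "squeeze" is the grip in N (left out, the last holds). Time passes only in rows, so rows that repeat a pose let the fingers close. It gives the time, the measured TCP pose, the force and the opening at its end, in the units of the state.
- readout.sense(): the state, without advancing time (a new reading comes with each control period).
- eyes.snapshot(name): name is "scene" or "top"; returns a dict with "image" (480x640x3 uint8, blue, green, red), "fx", "fy", "cx", "cy" (pixels), "world_to_cam" (4x4, takes a point from world to camera coordinates). Camera axes: x right, y down, z forward; pixel columns grow to the right and rows downward; lengths in mm; the calibration is good to about 2 mm. A picture is of the moment at which its call begins. There is no depth.
- r.hand_in(): hands the job in, once; it reports no verdict.
The state is a dict: "time": time; "joint_pos": joint angles; "qd": joint speeds; "joint_efforts": joint torques, N m; "tool_pos": TCP position; "tcp_rot": TCP orientation; "ft_force": force on the tool from outside, world axes, zero at the start; "wrist_torque": the same for the moment, N m; "finger_gap": finger opening in mm.
Only numpy, scipy, OpenCV 4.12 (cv2) and the standard library are available. Lean on these libraries where they do the work, as an engineer would, in place of code of your own. Each camera call takes 0.05 s, during which the arm holds its last target. There are 200 camera calls.

## Working session

There is one attempt and no reset: what is moved stays moved. The work goes in short steps, Python scripts to look and compute and a tool call to move; the robot and the scene stay as the last step left them, time stands still between calls to the robot, and variables do not carry over. Pictures are saved under pics/ and viewed, about 8 in all and at most 12, crops included, and the job is handed in when it is done.

Besides the shell and the picture viewer there is one more tool, called after "Call:" as name(argument=value, ...), one argument or row to a line, values as JSON. move_arm: Moves the arm, as the interface text tells. Its arguments: {"type":"object","properties":{"motion":{"type":"string"},"fingers":{"type":"number"},"squeeze":{"type":"number"}},"required":["motion"]}

```bash
mkdir -p pics; cat > h.py <<'E'
import cv2, numpy as np
from bench import readout, eyes, r
def px2w(s,u,v,z):
    M=np.array(s["world_to_cam"]);R=M[:3,:3];t=M[:3,3]
    d=R.T@np.array([(u-s["cx"])/s["fx"],(v-s["cy"])/s["fy"],1]);c=-R.T@t
    return c+d*(z-c[2])/d[2]
def w2px(s,p):
    M=np.array(s["world_to_cam"]);q=M[:3,:3]@np.array(p)+M[:3,3]
    return np.array([s["fx"]*q[0]/q[2]+s["cx"],s["fy"]*q[1]/q[2]+s["cy"]])
E
python3 - <<'E'
from h import *
for n in("top","scene"):
    s=eyes.snapshot(n);cv2.imwrite(f"pics/{n}0.png",s["image"])
    M=np.array(s["world_to_cam"]);print(n,-M[:3,:3].T@M[:3,3],s["fx"]);print(M[:3,:3].round(2))
print(readout.sense())
E
```

```text
top [370.80712915 -25.89583318 990.16796832] 446.3390338895213
[[-0.11 -0.99 -0.  ]
 [-0.97  0.11 -0.2 ]
 [ 0.2  -0.02 -0.98]]
scene [1308.62833988 -576.49463396  931.15966682] 612.738198850587
[[ 0.6   0.8   0.01]
 [ 0.56 -0.41 -0.72]
 [-0.57  0.43 -0.7 ]]
{'time': 0.1, 'joint_pos': array([ 6.43193189e+01,  7.51044347e+00,  8.53240201e+01, -1.81147757e-03,
        8.72620030e+01, -4.89183773e+00]), 'qd': array([ 0.00104154, -0.15568459, -0.08473602, -0.04814509,  0.03323315,
        0.033151  ]), 'joint_efforts': array([ 5.53472728e-04, -5.70956969e+01, -5.01938975e+01, -3.01531354e-04,
        8.26216594e-03,  1.35979036e-05]), 'tool_pos': array([212.71366357, 560.4892845 , 230.34345904]), 'tcp_rot': array([-9.00962695e+01,  6.42351611e-03, -2.07887607e+01]), 'ft_force': array([-0.37803786, -0.16587916, -0.05677071]), 'wrist_torque': array([-0.04322015,  0.00681294,  0.02369762]), 'finger_gap': 85.53763280108352}
```

View pics/top0.png

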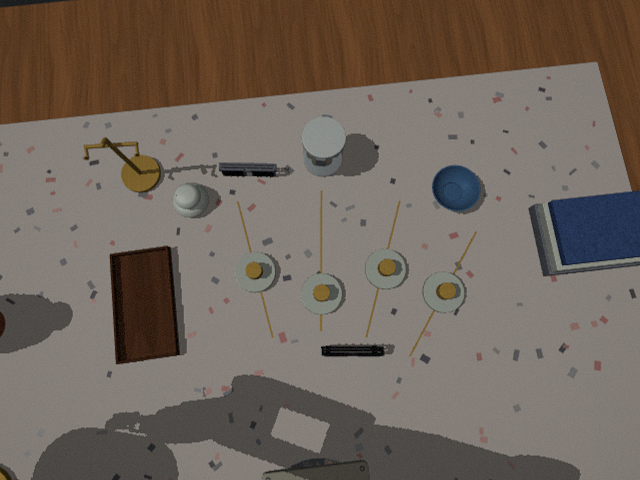

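View pics/scene0.png

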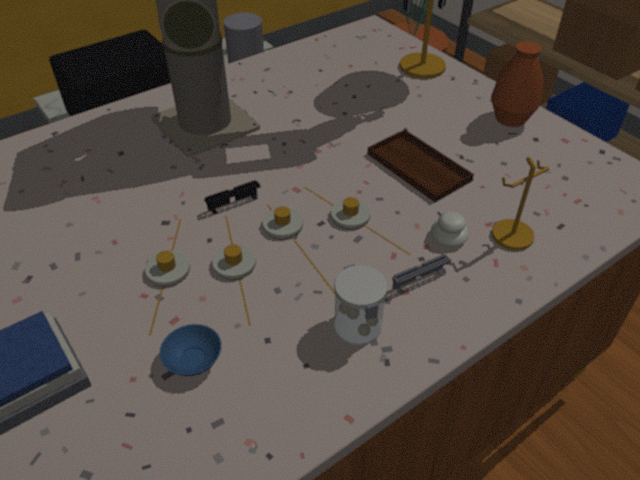

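The top picture shows plates at about (256,272), (322,294), (386,269) and (443,292), with the tray at (145,305), black glasses at (353,350), canister (323,145), grey glasses (248,169), pebble (191,200) and dish (457,188). The scene picture agrees. Next I'll enlarge the plates.

```bash
python3 - <<'E'
from h import *
s=eyes.snapshot("top");im=s["image"]
c=cv2.resize(im[225:360,220:480],None,fx=3,fy=3,interpolation=cv2.INTER_CUBIC);cv2.imwrite("pics/crop1.png",c)
P=lambda u,v,z:px2w(s,u,v,z).round(0)[:2]
for n,a,b in [("A",(238,202),(272,336)),("B",(321,192),(321,330)),("C",(399,201),(367,336)),("D",(475,233),(410,356))]:
    f,g=P(*a,0),P(*b,0);print(n,f,g,np.degrees(np.arctan2(*(f-g)[::-1])))
hsv=cv2.cvtColor(im,cv2.COLOR_BGR2HSV)
for u,v in [(254,270),(321,292),(387,267),(447,290)]:
    m=np.zeros(im.shape[:2],np.uint8);m[v-13:v+14,u-13:u+14]=1
    k=(cv2.inRange(hsv,(12,120,60),(35,255,255))>0)&(m>0)
    ys,xs=np.nonzero(k);print("stub",k.sum(),xs.mean(),ys.mean(),P(xs.mean(),ys.mean(),33),(xs.min(),xs.max(),ys.min(),ys.max()))
for u,v in [(256,272),(322,294),(386,269),(443.5,292.5)]: print("disc",P(u,v,13))
for u,v in [(111,254),(169,247),(179,354),(118,362)]: print("tray",P(u,v,22))
print("can",P(323,160,0),P(323,138,120),"gl",P(221,172,0),P(277,174,0),"peb",P(191,206,20),"dish",P(457,188,20),"black",P(323,354,0),P(384,354,0))
E
```

```text
A [689. 109.] [378.  60.] 8.953704627634147
B [691. -84.] [379. -47.] -6.763105460606402
C [ 649. -260.] [ 355. -145.] -21.363273830302663
D [ 554. -420.] [ 303. -231.] -36.97931020447161
stub 206 253.20873786407768 269.99029126213594 [522.  84.] (np.int64(246), np.int64(261), np.int64(262), np.int64(278))
stub 214 321.31775700934577 292.45327102803736 [457. -56.] (np.int64(314), np.int64(329), np.int64(285), np.int64(300))
stub 227 386.48017621145374 267.0 [ 495. -203.] (np.int64(378), np.int64(395), np.int64(259), np.int64(275))
stub 254 445.84645669291336 290.68110236220474 [ 430. -321.] (np.int64(436), np.int64(455), np.int64(283), np.int64(298))
disc [520.  81.]
disc [455. -58.]
disc [ 494. -205.]
disc [ 428. -322.]
tray [595. 394.]
tray [596. 266.]
tray [363. 257.]
tray [362. 386.]
can [769. -98.] [769. -95.] gl [766. 143.] [746.  13.] peb [685. 213.] dish [ 658. -391.] black [328. -45.] [ 313. -176.]
```

View pics/crop1.png

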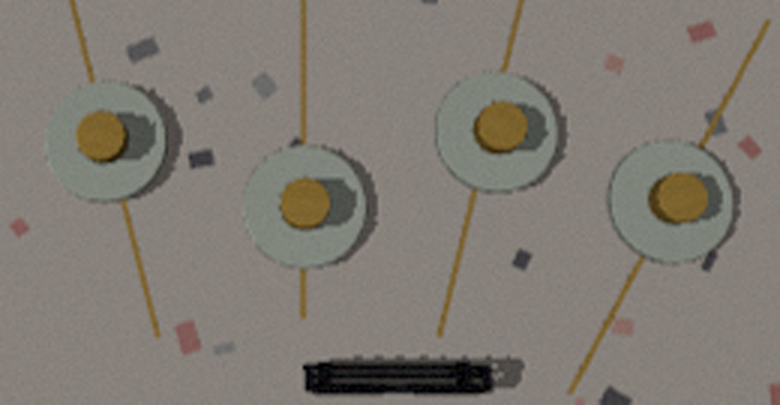

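The crop shows the stubs centred on their discs, the strips running through the disc centres, and the black glasses well clear on the robot's side. My plan is to push each plate with half-open fingers cradling the stub, and read the force while it moves. I'll start with the leftmost plate, A, at (521,82) with heading 9°.

Call:
move_arm(
  motion="27 -48.5 -11.1 0 0 29.8;27 -48.5 -11.1 0 0 29.8;27 -48.5 -11.1 0 0 29.8;27 -48.5 -11.1 0 0 29.8;27 -48.5 -11.1 0 0 29.8;27 -48.5 -11.1 0 0 29.8;27 -48.5 -11.1 0 0 29.8;27 -48.5 -11.1 0 0 29.8;27 -48.5 -11.1 0 0 29.8;27 -48.5 -11.1 0 0 29.8",
  fingers=2.4,
)

```text
time: 0.98
tool_pos: [409.2, 207.4, 150.4]
tcp_rot: [-90.0, -0.0, 9.0]
ft_force: [0.7, -0.6, -0.6]
finger_gap: 23.9
```

Call:
move_arm(
  motion="6.7 -12.1 -2.8 0 0 0;6.7 -12.1 -2.8 0 0 0;6.7 -12.1 -2.8 0 0 0;6.7 -12.1 -2.8 0 0 0;6.7 -12.1 -2.8 0 0 0;6.7 -12.1 -2.8 0 0 0;6.7 -12.1 -2.8 0 0 0",
)

```text
time: 1.57
tool_pos: [475.4, 88.9, 122.7]
tcp_rot: [-90.0, 0.0, 9.0]
ft_force: [-0.6, -1.1, -1.0]
finger_gap: 23.9
```

Call:
move_arm(
  motion="0 0 0 0 0 0;0 0 0 0 0 0;0 0 0 0 0 0;0 0 0 0 0 0",
)

```text
time: 1.9
tool_pos: [475.7, 89.0, 123.1]
tcp_rot: [-90.0, -0.0, 9.1]
ft_force: [-0.8, -0.5, -0.2]
finger_gap: 24.2
```

Call:
move_arm(
  motion="0.8 -1.3 -3 0 0 0;0.8 -1.3 -6 0 0 0;0.8 -1.3 -8 0 0 0;0.8 -1.3 -9.3 0 0 0;0.8 -1.3 -10 0 0 0;0.8 -1.3 -10.2 0 0 0;0.8 -1.3 -10.2 0 0 0;0.8 -1.3 -10.2 0 0 0",
)

```text
time: 2.57
tool_pos: [484.7, 75.5, 21.9]
tcp_rot: [-90.0, -0.1, 9.0]
ft_force: [0.1, 0.2, 0.6]
finger_gap: 24.0
```

```bash
python3 - <<'E'
from h import *
s=eyes.snapshot("scene");cv2.imwrite("pics/s2.png",cv2.resize(s["image"][130:290,230:440],None,fx=3,fy=3,interpolation=cv2.INTER_CUBIC))
print(readout.sense()["tool_pos"],readout.sense()["ft_force"])
E
```

```text
[484.9204328   75.45581727  22.15070292] [ 0.60579827 -0.9075323   0.67136004]
```

View pics/s2.png

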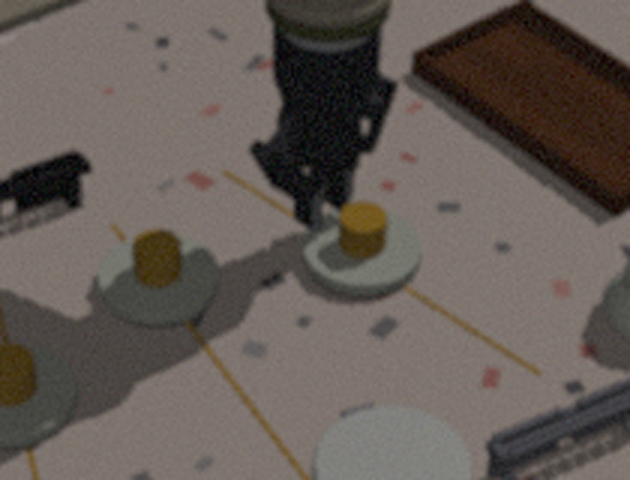

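The fingers sit just behind stub A, at about (325,215) in the crop, and nothing is touching. Now I'll push.

Call:
move_arm(
  motion="0.49 0.08 0 0 0 0;0.99 0.16 0 0 0 0;1.48 0.23 0 0 0 0;1.98 0.31 0 0 0 0",
)

```text
time: 2.95
tool_pos: [503.4, 78.5, 21.0]
tcp_rot: [-90.0, 0.1, 9.0]
ft_force: [-5.2, 0.7, 0.4]
finger_gap: 23.8
```

Call:
move_arm(
  motion="0.49 0.08 0 0 0 0;0.99 0.16 0 0 0 0",
)

```text
time: 3.12
tool_pos: [513.5, 80.1, 20.6]
tcp_rot: [-90.0, 0.1, 9.0]
ft_force: [-3.9, 0.6, 1.1]
finger_gap: 24.2
```

Call:
move_arm(
  motion="0.49 0.08 0 0 0 0;0.99 0.16 0 0 0 0",
)

```text
time: 3.28
tool_pos: [523.6, 81.6, 20.6]
tcp_rot: [-90.0, 0.0, 9.0]
ft_force: [-3.7, -1.1, 0.6]
finger_gap: 24.3
```

Call:
move_arm(
  motion="0.49 0.08 0 0 0 0;0.99 0.16 0 0 0 0",
)

```text
time: 3.45
tool_pos: [533.7, 83.1, 20.7]
tcp_rot: [-90.0, 0.0, 9.0]
ft_force: [-2.6, -0.5, -0.3]
finger_gap: 23.8
```

Call:
move_arm(
  motion="0.49 0.08 0 0 0 0;0.99 0.16 0 0 0 0",
)

```text
time: 3.62
tool_pos: [543.7, 84.8, 20.7]
tcp_rot: [-90.0, 0.0, 9.0]
ft_force: [-3.5, -0.2, -1.2]
finger_gap: 23.8
```

Plate A is rough, at about 3.4 N. Next is B.

Call:
move_arm(
  motion="-1.5 -0.2 0 0 0 0;-3 -0.5 0 0 0 0;-4 -0.7 3 0 0 0;-5 -1 6 0 0 0;-12.6 -13.7 6 0 0 -15.6;-12.6 -13.7 6 0 0 -15.6;-12.6 -13.7 6 0 0 -15.6;-12.6 -13.7 6 0 0 -15.6;-12.6 -13.7 6 0 0 -15.6;-12.6 -13.7 6 0 0 -15.6",
)

```text
time: 4.45
tool_pos: [418.2, -53.4, 81.8]
tcp_rot: [-90.0, -0.2, -6.8]
ft_force: [-0.0, 0.6, 0.3]
finger_gap: 24.2
```

Call:
move_arm(
  motion="0 0 0 0 0 0;0 0 0 0 0 0",
)

```text
time: 4.62
tool_pos: [418.3, -51.7, 81.3]
tcp_rot: [-90.0, -0.1, -6.5]
ft_force: [0.4, -0.5, 0.0]
finger_gap: 24.0
```

Call:
move_arm(
  motion="0 -0.1 -3 0 0 0;0 -0.1 -5 0 0 0;0 -0.1 -5.8 0 0 0;0 -0.1 -6 0 0 0;0 -0.1 -6 0 0 0",
)

```text
time: 5.03
tool_pos: [417.1, -52.6, 20.6]
tcp_rot: [-90.0, 0.1, -6.5]
ft_force: [0.3, 0.3, -0.2]
finger_gap: 24.1
```

Call:
move_arm(
  motion="0.5 -0.06 0 0 0 0;0.99 -0.12 0 0 0 0;1.49 -0.17 0 0 0 0;1.99 -0.23 0 0 0 0",
)

```text
time: 5.37
tool_pos: [438.4, -55.7, 21.7]
tcp_rot: [-90.0, -0.1, -6.6]
ft_force: [-1.4, 0.8, 2.0]
finger_gap: 24.1
```

Call:
move_arm(
  motion="0.5 -0.06 0 0 0 0;0.99 -0.12 0 0 0 0",
)

```text
time: 5.53
tool_pos: [447.7, -56.9, 21.1]
tcp_rot: [-90.0, -0.0, -6.6]
ft_force: [-3.4, 0.1, 1.8]
finger_gap: 24.1
```

Call:
move_arm(
  motion="0.5 -0.06 0 0 0 0;0.99 -0.12 0 0 0 0",
)

```text
time: 5.7
tool_pos: [457.5, -58.1, 20.9]
tcp_rot: [-90.0, 0.0, -6.6]
ft_force: [-1.7, -0.0, 2.2]
finger_gap: 24.2
```

Call:
move_arm(
  motion="0.5 -0.06 0 0 0 0;0.99 -0.12 0 0 0 0",
)

```text
time: 5.87
tool_pos: [467.3, -59.2, 20.8]
tcp_rot: [-90.0, 0.0, -6.6]
ft_force: [-2.1, 0.6, 2.8]
finger_gap: 24.0
```

Call:
move_arm(
  motion="0.5 -0.06 0 0 0 0;0.99 -0.12 0 0 0 0",
)

```text
time: 6.03
tool_pos: [477.2, -60.4, 20.8]
tcp_rot: [-90.0, 0.0, -6.6]
ft_force: [-2.3, 0.1, 2.3]
finger_gap: 23.8
```

B reads 2.2 N, but with about 2.3 N of downward drag, so it's ambiguous. I'll back off, raise the tool a little and measure again.

Call:
move_arm(
  motion="-0.5 0.06 0 0 0 0;-1 0.12 0.1 0 0 0;-1 0.12 0.2 0 0 0;-1 0.12 0.2 0 0 0;-1 0.12 0.2 0 0 0",
)

```text
time: 6.45
tool_pos: [466.6, -59.2, 23.0]
tcp_rot: [-90.0, -0.0, -6.6]
ft_force: [-0.1, 0.2, -0.6]
finger_gap: 24.1
```

Call:
move_arm(
  motion="0.4 -0.05 0 0 0 0;0.8 -0.09 0 0 0 0",
)

```text
time: 6.62
tool_pos: [475.1, -60.1, 23.0]
tcp_rot: [-90.0, -0.0, -6.6]
ft_force: [-0.3, 1.1, -0.1]
finger_gap: 24.0
```

Call:
move_arm(
  motion="0.4 -0.05 0 0 0 0;0.8 -0.09 0 0 0 0",
)

```text
time: 6.78
tool_pos: [483.1, -61.0, 22.9]
tcp_rot: [-90.0, 0.0, -6.6]
ft_force: [-1.7, 0.4, 1.7]
finger_gap: 23.9
```

Call:
move_arm(
  motion="0.4 -0.05 0 0 0 0",
)

```text
time: 6.87
tool_pos: [487.0, -61.5, 22.8]
tcp_rot: [-90.0, 0.0, -6.6]
ft_force: [-1.1, -0.0, 1.6]
finger_gap: 24.2
```

Call:
move_arm(
  motion="0.4 -0.05 0 0 0 0",
)

```text
time: 6.95
tool_pos: [491.1, -62.0, 22.8]
tcp_rot: [-90.0, 0.0, -6.6]
ft_force: [-1.7, 0.3, 1.5]
finger_gap: 24.0
```

Call:
move_arm(
  motion="0.4 -0.05 0 0 0 0",
)

```text
time: 7.03
tool_pos: [495.1, -62.5, 22.8]
tcp_rot: [-90.0, 0.0, -6.6]
ft_force: [-2.0, 0.6, 0.9]
finger_gap: 24.0
```

Call:
move_arm(
  motion="0.4 -0.05 0 0 0 0",
)

```text
time: 7.12
tool_pos: [499.1, -63.0, 22.8]
tcp_rot: [-90.0, 0.0, -6.6]
ft_force: [-1.9, 0.1, 1.7]
finger_gap: 23.8
```

Call:
move_arm(
  motion="0.4 -0.05 0.02 0 0 0;0.8 -0.09 0.04 0 0 0",
)

```text
time: 7.28
tool_pos: [506.9, -63.8, 23.0]
tcp_rot: [-90.0, 0.0, -6.6]
ft_force: [-0.2, 1.2, -0.8]
finger_gap: 24.0
```

Call:
move_arm(
  motion="0.4 -0.05 0.02 0 0 0;0.8 -0.09 0.03 0 0 0",
)

```text
time: 7.45
tool_pos: [514.9, -64.7, 23.3]
tcp_rot: [-90.0, 0.0, -6.6]
ft_force: [-0.7, 0.7, -1.8]
finger_gap: 23.8
```

Call:
move_arm(
  motion="0.4 -0.05 0 0 0 0;0.8 -0.09 0 0 0 0",
)

```text
time: 7.62
tool_pos: [523.0, -65.6, 23.4]
tcp_rot: [-90.0, 0.0, -6.6]
ft_force: [-1.4, -0.3, -0.5]
finger_gap: 23.9
```

Call:
move_arm(
  motion="0.4 -0.05 0 0 0 0;0.8 -0.09 0 0 0 0",
)

```text
time: 7.78
tool_pos: [531.1, -66.6, 23.5]
tcp_rot: [-90.0, 0.0, -6.6]
ft_force: [-1.2, -0.7, -1.1]
finger_gap: 23.9
```

B is smooth, at about 1 N, and it's now roughly 100 mm off its ring. Next is C.

Call:
move_arm(
  motion="-1.5 0.2 0 0 0 0;-3 0.4 0 0 0 0;-4 0.4 3 0 0 0;-5 0 6 0 0 0;-7.2 -12.3 6 0 0 -15.3;-7.2 -12.3 6 0 0 -15.3;-7.2 -12.3 6 0 0 -15.3;-7.2 -12.3 6 0 0 -15.3;-7.2 -12.3 6 0 0 -15.3;-7.2 -12.3 6 0 0 -15.3",
)

```text
time: 8.62
tool_pos: [458.9, -189.6, 83.7]
tcp_rot: [-90.0, -0.0, -21.9]
ft_force: [0.8, 1.0, 0.3]
finger_gap: 24.0
```

Call:
move_arm(
  motion="0 0 0 0 0 0;0 0 -1 0 0 0",
)

```text
time: 8.78
tool_pos: [460.5, -189.0, 75.1]
tcp_rot: [-90.0, -0.2, -21.8]
ft_force: [0.5, -0.0, 0.1]
finger_gap: 24.3
```

Call:
move_arm(
  motion="0 0 -3 0 0 0;0 0 -4.5 0 0 0;0 0 -5 0 0 0;0 0 -5.1 0 0 0;0 0 -5.1 0 0 0",
)

```text
time: 9.2
tool_pos: [458.8, -188.8, 22.4]
tcp_rot: [-90.0, 0.0, -21.8]
ft_force: [-0.1, -0.0, 0.1]
finger_gap: 23.9
```

Call:
move_arm(
  motion="0.37 -0.15 0 0 0 0;0.74 -0.3 0 0 0 0;1.11 -0.45 0 0 0 0;1.48 -0.6 0 0 0 0;1.86 -0.75 0 0 0 0;2.23 -0.9 0 0 0 0",
)

```text
time: 9.7
tool_pos: [480.8, -198.3, 22.5]
tcp_rot: [-90.0, 0.1, -21.9]
ft_force: [-5.6, 2.3, 4.0]
finger_gap: 23.9
```

Call:
move_arm(
  motion="0.37 -0.15 0 0 0 0;0.74 -0.3 0 0 0 0",
)

```text
time: 9.87
tool_pos: [488.0, -201.4, 22.5]
tcp_rot: [-90.0, 0.1, -21.9]
ft_force: [-6.0, 2.5, 3.5]
finger_gap: 24.0
```

Call:
move_arm(
  motion="0.37 -0.15 0 0 0 0;0.74 -0.3 0 0 0 0",
)

```text
time: 10.03
tool_pos: [495.5, -204.5, 22.6]
tcp_rot: [-90.0, 0.1, -21.9]
ft_force: [-6.0, 2.3, 3.8]
finger_gap: 23.9
```

Call:
move_arm(
  motion="0.37 -0.15 0 0 0 0;0.74 -0.3 0 0 0 0",
)

```text
time: 10.2
tool_pos: [502.8, -207.5, 22.5]
tcp_rot: [-90.0, 0.1, -21.9]
ft_force: [-6.1, 2.5, 4.1]
finger_gap: 23.9
```

Call:
move_arm(
  motion="0.37 -0.15 0 0 0 0;0.74 -0.3 0 0 0 0",
)

```text
time: 10.37
tool_pos: [510.2, -210.5, 22.5]
tcp_rot: [-90.0, 0.1, -21.9]
ft_force: [-6.2, 2.2, 4.3]
finger_gap: 24.2
```

Call:
move_arm(
  motion="0.37 -0.15 0.01 0 0 0;0.74 -0.3 0.02 0 0 0",
)

```text
time: 10.53
tool_pos: [517.7, -213.5, 22.6]
tcp_rot: [-90.0, 0.1, -21.9]
ft_force: [-5.3, 1.9, 1.4]
finger_gap: 23.9
```

C is rough (6.5 N with 4 N of press). Next is D.

Call:
move_arm(
  motion="-1.4 0.6 0 0 0 0;-2.8 1.2 0 0 0 0;-3.7 1.4 3 0 0 0;-4.6 1 6 0 0 0;-11.9 -8.5 6 0 0 -15.3;-11.9 -8.5 6 0 0 -15.3;-11.9 -8.5 6 0 0 -15.3;-11.9 -8.5 6 0 0 -15.3;-11.9 -8.5 6 0 0 -15.3;-11.9 -8.5 6 0 0 -15.3",
)

```text
time: 11.37
tool_pos: [399.5, -298.9, 83.1]
tcp_rot: [-90.0, -0.1, -37.2]
ft_force: [0.7, 0.5, -0.2]
finger_gap: 24.1
```

Call:
move_arm(
  motion="0 0 0 0 0 0;0 0 -1 0 0 0",
)

```text
time: 11.53
tool_pos: [401.0, -298.8, 74.4]
tcp_rot: [-90.0, -0.2, -37.1]
ft_force: [0.9, -0.3, 0.6]
finger_gap: 23.5
```

Call:
move_arm(
  motion="-0.1 0 -3 0 0 0;-0.1 0 -4.5 0 0 0;-0.1 0 -5 0 0 0;-0.1 0 -5.1 0 0 0;-0.1 0 -5.1 0 0 0",
)

```text
time: 11.95
tool_pos: [398.3, -298.0, 21.6]
tcp_rot: [-90.0, 0.0, -37.1]
ft_force: [-0.4, 1.1, 0.7]
finger_gap: 23.9
```

Call:
move_arm(
  motion="0.32 -0.24 0 0 0 0;0.64 -0.48 0 0 0 0;0.96 -0.73 0 0 0 0;1.28 -0.97 0 0 0 0;1.59 -1.21 0 0 0 0;1.91 -1.45 0.01 0 0 0",
)

```text
time: 12.45
tool_pos: [417.4, -313.4, 22.0]
tcp_rot: [-90.0, 0.0, -37.2]
ft_force: [-1.6, 0.7, 0.8]
finger_gap: 24.1
```

Call:
move_arm(
  motion="0.32 -0.24 0 0 0 0;0.64 -0.48 0 0 0 0",
)

```text
time: 12.62
tool_pos: [423.8, -318.1, 21.9]
tcp_rot: [-90.0, 0.0, -37.2]
ft_force: [-1.9, 1.3, 2.0]
finger_gap: 23.9
```

Call:
move_arm(
  motion="0.32 -0.24 0.01 0 0 0;0.64 -0.48 0.02 0 0 0",
)

```text
time: 12.78
tool_pos: [430.1, -322.9, 21.9]
tcp_rot: [-90.0, 0.0, -37.2]
ft_force: [-1.9, 0.9, 0.1]
finger_gap: 24.0
```

Call:
move_arm(
  motion="0.32 -0.24 0 0 0 0;0.64 -0.48 0 0 0 0",
)

```text
time: 12.95
tool_pos: [436.5, -327.6, 21.9]
tcp_rot: [-90.0, 0.0, -37.2]
ft_force: [-0.8, 0.6, 1.1]
finger_gap: 23.9
```

Call:
move_arm(
  motion="0.32 -0.24 0.01 0 0 0;0.64 -0.48 0.01 0 0 0",
)

```text
time: 13.12
tool_pos: [442.9, -332.4, 22.0]
tcp_rot: [-90.0, 0.0, -37.2]
ft_force: [-1.5, 0.8, -0.3]
finger_gap: 24.2
```

Call:
move_arm(
  motion="0.32 -0.24 0 0 0 0;0.64 -0.48 0 0 0 0",
)

```text
time: 13.28
tool_pos: [449.4, -337.2, 22.0]
tcp_rot: [-90.0, 0.0, -37.2]
ft_force: [-0.4, 0.5, -0.4]
finger_gap: 23.7
```

D is smooth, at about 1.3 N including some press. I'll finish sliding it, then go above C.

Call:
move_arm(
  motion="0.38 -0.29 0 0 0 0;0.76 -0.58 0 0 0 0;1.15 -0.87 0 0 0 0;1.53 -1.16 0 0 0 0;1.91 -1.45 0 0 0 0;2.29 -1.74 0 0 0 0;2.67 -2.03 0 0 0 0;3.06 -2.32 0 0 0 0;3.44 -2.61 0 0 0 0;3.82 -2.9 0 0 0 0",
)

```text
time: 14.12
tool_pos: [487.7, -366.3, 22.1]
tcp_rot: [-90.0, -0.0, -37.2]
ft_force: [-0.9, 0.8, -1.2]
finger_gap: 24.1
```

Call:
move_arm(
  motion="-1.2 0.9 0 0 0 0;-2.4 1.8 0 0 0 0;-3 2.3 3 0 0 0;-3 2.3 6 0 0 0;5.3 14.4 7 0 0 15.3;5.3 14.4 7 0 0 15.3;5.3 14.4 7 0 0 15.3;5.3 14.4 7 0 0 15.3;5.3 14.4 7 0 0 15.3;5.3 14.4 7 0 0 15.3",
)

```text
time: 14.95
tool_pos: [541.5, -221.3, 92.7]
tcp_rot: [-90.0, -0.1, -21.7]
ft_force: [0.2, -0.3, -0.4]
finger_gap: 23.9
```

Call:
move_arm(
  motion="0 0 0 0 0 0;0 0 0 0 0 0;0 0 0 0 0 0",
  fingers=6.4,
)

```text
time: 15.2
tool_pos: [539.7, -223.2, 92.0]
tcp_rot: [-90.0, 0.0, -22.0]
ft_force: [0.4, -1.2, 0.5]
finger_gap: 59.4
```

```bash
python3 - <<'E'
from h import *
s=eyes.snapshot("top");cv2.imwrite("pics/t3.png",cv2.resize(s["image"][160:340,80:500],None,fx=1.9,fy=1.9,interpolation=cv2.INTER_CUBIC))
t=eyes.snapshot("scene");cv2.imwrite("pics/s3.png",t["image"])
print(readout.sense()["tool_pos"])
for n,p in dict(A=(567,89),B=(555,-69.5),C=(540.3,-222.6),D=(507,-381)).items(): print(n,w2px(s,[*p,15]),(w2px(s,[*p,15])-[80,160])*1.9,w2px(t,[*p,43]))
E
```

```text
[ 539.75317483 -223.00419408   92.02185266]
A [250.41273416 251.3847414 ] [323.7841949  173.63100867] [365.28829931 212.35403607]
B [321.84979271 248.64514252] [459.51460615 168.4257708 ] [302.36420447 239.46539358]
C [390.96823532 247.36398566] [590.83964711 165.99157276] [234.7349272  267.32878583]
D [463.95324526 253.99012879] [729.51116599 178.5812447 ] [153.48777302 293.17267186]
```

View pics/t3.png

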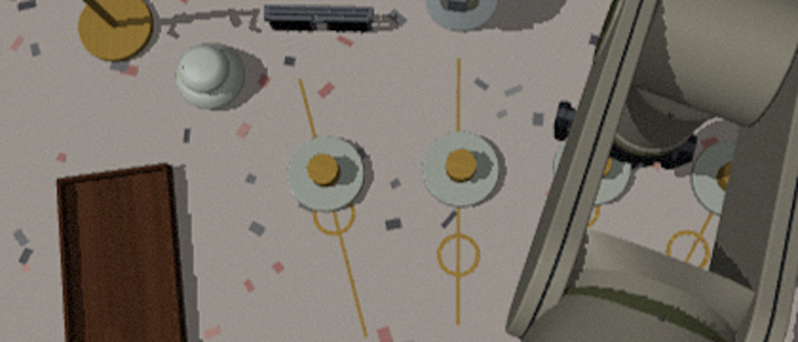

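Plates A and B are where predicted: A's disc is at (326,174) in the crop and B's is at (460,169), clear of its ring at (459,255). D is partly hidden by the arm but consistent. Now I'll grip C.

Call:
move_arm(
  motion="0 0 -3 0 0 0;0 0 -5.5 0 0 0;0 0 -6.8 0 0 0;0 0 -7.3 0 0 0;0 0 -7.3 0 0 0",
  fingers=6.4,
  squeeze=45,
)

```text
time: 15.72
tool_pos: [539.0, -221.8, 17.7]
tcp_rot: [-90.0, 0.2, -21.9]
ft_force: [-0.2, -0.5, 0.2]
finger_gap: 64.0
```

Call:
move_arm(
  motion="0 0 0 0 0 0;0 0 0 0 0 0;0 0 0 0 0 0;0 0 0 0 0 0;0 0 0 0 0 0;0 0 0 0 0 0",
  fingers=2,
)

```text
time: 16.22
tool_pos: [541.6, -223.0, 21.2]
tcp_rot: [-90.0, -0.2, -21.9]
ft_force: [-2.5, -1.2, 6.6]
finger_gap: 34.6
```

Call:
move_arm(
  motion="0 0 0.3 0 0 0;0 0 0.6 0 0 0;0 0 1 0 0 0;0 0 1.5 0 0 0;0 0 2 0 0 0;0 0 2 0 0 0;0 0 2 0 0 0",
)

```text
time: 16.8
tool_pos: [540.7, -222.2, 39.7]
tcp_rot: [-90.0, -0.1, -21.9]
ft_force: [-0.2, 0.4, -5.7]
finger_gap: 34.1
```

```bash
python3 - <<'E'
from h import *
t=eyes.snapshot("scene");cv2.imwrite("pics/s4.png",cv2.resize(t["image"][150:310,130:400],None,fx=2.8,fy=2.8,interpolation=cv2.INTER_CUBIC))
q=readout.sense();print(q["tool_pos"],q["tcp_rot"],q["ft_force"],q["wrist_torque"])
E
```

```text
[ 540.41857232 -222.049793     39.28383633] [-8.99995779e+01 -1.96095843e-02 -2.18844705e+01] [-0.57763812 -0.96567071 -6.36007668] [0.0269908  0.00930482 0.0490264 ]
```

View pics/s4.png

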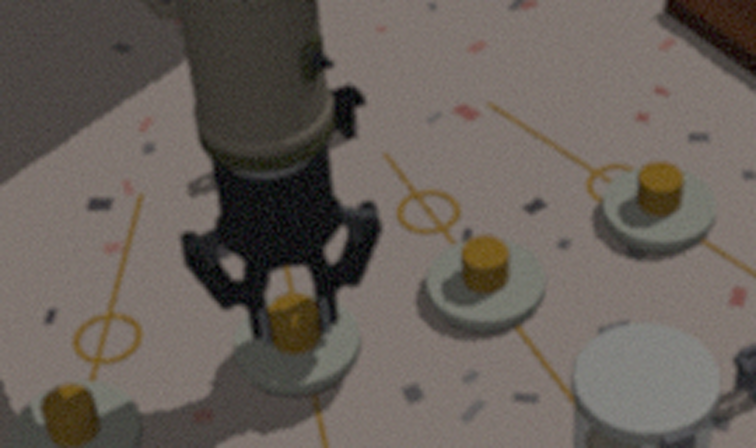

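Plate C hangs level with about 6 N of weight, and the rings now show clearly. I'll lift it higher and take a closer look at the tray.

Call:
move_arm(
  motion="0 0 2 0 0 0;0 0 4 0 0 0;0 0 6 0 0 0;0 0 7.5 0 0 0;0 0 8 0 0 0;0 0 8 0 0 0",
)

```text
time: 17.35
tool_pos: [541.3, -222.5, 120.7]
tcp_rot: [-90.0, -0.2, -21.9]
ft_force: [0.6, 1.0, -5.0]
finger_gap: 34.6
```

```bash
python3 - <<'E'
from h import *
s=eyes.snapshot("top");im=s["image"][235:375,95:195].copy()
im=cv2.convertScaleAbs(cv2.resize(im,None,fx=4,fy=4,interpolation=cv2.INTER_CUBIC),alpha=1.8)
cv2.imwrite("pics/tray.png",im);np.save("x.npy",1)
E
```

```text
(no output)
```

View pics/tray.png

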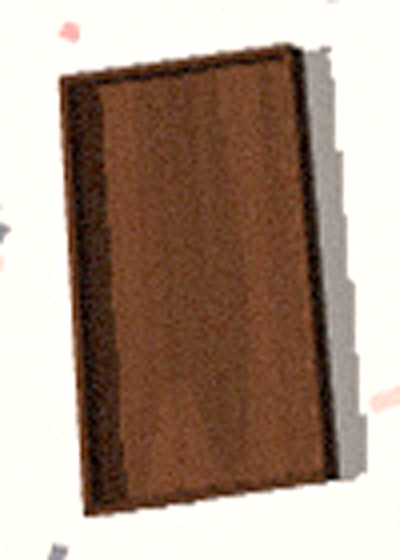

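The enlarged tray crop shows its rim corners at about (62,77), (291,44), (327,481) and (87,516).

```bash
python3 - <<'E'
from h import *
s=eyes.snapshot("top")
q=[px2w(s,95+u/4,235+v/4,22)[:2] for u,v in [(62,77),(291,44),(327,481),(87,516)]];q=np.array(q)
print(q.round(0),q.mean(0),np.linalg.norm(q-np.roll(q,1,0),axis=1))
b=px2w(s,95+337/4,235+480/4,0)[:2];print(b, px2w(s,95+303/4,235+50/4,0)[:2])
E
```

```text
[[594. 396.]
 [599. 269.]
 [361. 262.]
 [358. 388.]] [478.06814038 328.73840328] [236.79209771 126.64838141 237.36499699 126.43266634]
[361.04567941 263.11794196] [599.54538138 269.15085128]
```

Call:
move_arm(
  motion="-0.7 36 0 0 0 16;-0.7 36 0 0 0 16;-0.7 36 0 0 0 16;-0.7 36 0 0 0 16;-0.7 36 0 0 0 16;-0.7 36 0 0 0 16;-0.7 36 0 0 0 16;-0.7 36 0 0 0 16;-0.7 36 0 0 0 16;-0.7 36 0 0 0 16",
)

```text
time: 18.28
tool_pos: [531.4, 143.3, 117.2]
tcp_rot: [-89.9, 0.2, -5.6]
ft_force: [0.2, -0.2, -4.4]
finger_gap: 34.3
```

Call:
move_arm(
  motion="0 4 0 0 0 3;0 8 0 0 0 7;0 12 0 0 0 7;0 15.5 0 0 0 7;0 17.8 0 0 0 7;0 19 0 0 0 7;0 19 0 0 0 7;0 19 0 0 0 7;0 19 0 0 0 7",
)

```text
time: 19.03
tool_pos: [532.9, 326.5, 117.8]
tcp_rot: [-90.1, 0.1, 1.1]
ft_force: [0.6, -0.6, -6.1]
finger_gap: 34.4
```

Call:
move_arm(
  motion="0 0 0 0 0 0;0 0 0 0 0 0",
)

```text
time: 19.2
tool_pos: [533.5, 326.6, 118.9]
tcp_rot: [-90.0, 0.0, 1.0]
ft_force: [-0.2, -0.4, -5.9]
finger_gap: 34.5
```

Call:
move_arm(
  motion="0 0.2 -2 0 0 0;0 0.2 -4 0 0 0;0 0.2 -6 0 0 0;0 0.2 -7.3 0 0 0;0 0.2 -8 0 0 0;0 0.2 -8.3 0 0 0;0 0.2 -8.5 0 0 0;0 0.2 -8.5 0 0 0",
)

```text
time: 19.87
tool_pos: [533.9, 330.1, 34.9]
tcp_rot: [-90.0, -0.1, 1.1]
ft_force: [0.8, -0.1, -5.9]
finger_gap: 34.3
```

Call:
move_arm(
  motion="0 0 -0.1 0 0 0;0 0 -0.2 0 0 0;0 0 -0.3 0 0 0;0 0 -0.3 0 0 0",
)

```text
time: 20.2
tool_pos: [533.4, 330.1, 31.4]
tcp_rot: [-90.0, -0.0, 1.1]
ft_force: [-0.4, -0.5, -4.9]
finger_gap: 34.2
```

Call:
move_arm(
  motion="0 0 -0.1 0 0 0;0 0 -0.2 0 0 0;0 0 -0.2 0 0 0",
)

```text
time: 20.45
tool_pos: [533.1, 329.9, 28.9]
tcp_rot: [-90.0, 0.0, 1.1]
ft_force: [-0.0, -0.4, -5.9]
finger_gap: 34.3
```

Call:
move_arm(
  motion="0 0 -0.05 0 0 0;0 0 -0.1 0 0 0;0 0 -0.1 0 0 0",
)

```text
time: 20.7
tool_pos: [533.2, 329.9, 28.0]
tcp_rot: [-90.0, 0.0, 1.1]
ft_force: [0.1, -0.2, -5.5]
finger_gap: 34.2
```

Call:
move_arm(
  motion="0 0 -0.05 0 0 0;0 0 -0.1 0 0 0;0 0 -0.1 0 0 0",
)

```text
time: 20.95
tool_pos: [533.4, 330.0, 27.4]
tcp_rot: [-90.0, -0.0, 1.1]
ft_force: [-1.9, -0.2, -3.2]
finger_gap: 34.4
```

Call:
move_arm(
  motion="0 0 -0.05 0 0 0;0 0 -0.1 0 0 0;0 0 -0.1 0 0 0",
)

```text
time: 21.2
tool_pos: [533.4, 330.1, 27.3]
tcp_rot: [-90.0, -0.0, 1.1]
ft_force: [-5.8, -2.7, 6.6]
finger_gap: 34.3
```

The plate is seated on the tray floor, so I'll release it.

Call:
move_arm(
  motion="0 0 0.06 0 0 0;0 0 0.06 0 0 0",
)

```text
time: 21.37
tool_pos: [533.4, 330.1, 27.3]
tcp_rot: [-90.0, -0.0, 1.1]
ft_force: [-3.7, -1.4, 4.0]
finger_gap: 33.9
```

Call:
move_arm(
  motion="0 0 0 0 0 0;0 0 0 0 0 0;0 0 0 0 0 0;0 0 0 0 0 0;0 0 0 0 0 0",
  fingers=6,
)

```text
time: 21.78
tool_pos: [533.6, 330.1, 26.9]
tcp_rot: [-90.0, -0.0, 1.1]
ft_force: [-0.8, 0.1, 0.1]
finger_gap: 59.7
```

Call:
move_arm(
  motion="0 0 1 0 0 0;0 0 3 0 0 0;0 0 6 0 0 0;0 0 9 0 0 0;0 0 9 0 0 0;0 0 9 0 0 0",
)

```text
time: 22.28
tool_pos: [535.5, 331.1, 120.8]
tcp_rot: [-89.8, -0.3, 1.1]
ft_force: [-0.2, 0.4, 0.0]
finger_gap: 60.3
```

Call:
move_arm(
  motion="3.4 -24.1 0 0 0 8;3.4 -24.1 0 0 0 8;3.4 -24.1 0 0 0 8;3.4 -24.1 0 0 0 8;3.4 -24.1 0 0 0 8;3.4 -24.1 0 0 0 8;3.4 -24.1 0 0 0 8;3.4 -24.1 0 0 0 8;3.4 -24.1 0 0 0 8;3.4 -24.1 0 0 0 8",
)

```text
time: 23.12
tool_pos: [566.7, 90.2, 116.1]
tcp_rot: [-90.0, 0.1, 9.2]
ft_force: [-0.5, -0.2, -1.0]
finger_gap: 59.7
```

```bash
python3 - <<'E'
from h import *
s=eyes.snapshot("scene");cv2.imwrite("pics/s5.png",s["image"][80:400,80:560])
q=readout.sense();print(q["tool_pos"],q["tcp_rot"],w2px(s,[567.8,88.6,43])-[80,80],w2px(s,[533,330,49])-[80,80])
E
```

```text
[566.81010258  90.38278934 116.27681877] [-8.99781715e+01  4.62097025e-02  9.20977205e+00] [285.37919148 132.62525558] [355.21425653  82.46831295]
```

View pics/s5.png

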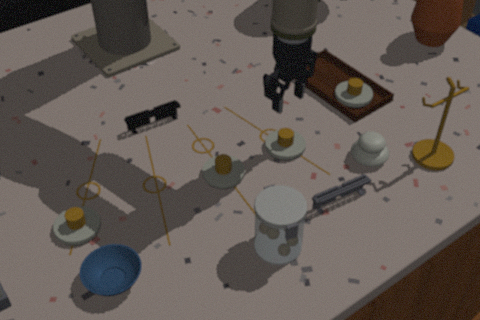

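C stands in the tray at (354,92), A's stub is at (286,133), right under the gripper, and everything else is unmoved. Now I'll grip A.

Call:
move_arm(
  motion="0.1 -0.1 -3 0 0 0;0.1 -0.1 -6 0 0 0;0.1 -0.1 -8 0 0 0;0.1 -0.1 -9 0 0 0;0.1 -0.1 -9.5 0 0 0;0.1 -0.1 -9.5 0 0 0",
)

```text
time: 23.67
tool_pos: [567.6, 88.8, 20.9]
tcp_rot: [-90.0, 0.1, 9.2]
ft_force: [0.4, -0.0, 0.0]
finger_gap: 60.0
```

Call:
move_arm(
  motion="0 0 0 0 0 0;0 0 0 0 0 0;0 0 0 0 0 0;0 0 0 0 0 0;0 0 0 0 0 0;0 0 0 0 0 0",
  fingers=2,
)

```text
time: 24.17
tool_pos: [569.9, 88.5, 23.9]
tcp_rot: [-90.0, -0.2, 9.1]
ft_force: [-2.2, 2.2, 5.8]
finger_gap: 34.2
```

Call:
move_arm(
  motion="0 0 0.3 0 0 0;0 0 0.6 0 0 0;0 0 1 0 0 0;0 0 1.5 0 0 0;0 0 2 0 0 0;0 0 2 0 0 0;0 0 2 0 0 0",
)

```text
time: 24.75
tool_pos: [568.7, 87.9, 42.3]
tcp_rot: [-90.0, -0.1, 9.1]
ft_force: [0.7, -0.4, -6.1]
finger_gap: 34.0
```

Call:
move_arm(
  motion="0 0 3 0 0 0;0 0 6 0 0 0;0 0 7.5 0 0 0;-2 3.3 7.5 0 0 -1;-4 6.6 7.5 0 0 -3;-6 9.9 7.5 0 0 -5;-8 13.2 7.5 0 0 -7;-10 16.5 7.5 0 0 -8;-12 19.8 7.5 0 0 -8;-13.5 22.3 7.5 0 0 -8",
)

```text
time: 25.58
tool_pos: [431.2, 313.1, 116.5]
tcp_rot: [-90.0, 0.0, 1.2]
ft_force: [-0.4, 0.3, -4.9]
finger_gap: 34.2
```

Call:
move_arm(
  motion="-1 1.5 0 0 0 0;-1 1.5 0 0 0 0;-1 1.5 0 0 0 0;-1 1.5 0 0 0 0;-1 1.5 0 0 0 0",
)

```text
time: 26.0
tool_pos: [423.8, 325.2, 116.6]
tcp_rot: [-90.0, 0.0, 1.1]
ft_force: [0.4, -0.4, -5.1]
finger_gap: 33.9
```

Call:
move_arm(
  motion="0 0.1 -2 0 0 0;0 0.1 -4 0 0 0;0 0.1 -6 0 0 0;0 0.1 -7.2 0 0 0;0 0.1 -7.8 0 0 0;0 0.1 -8.1 0 0 0;0 0.1 -8.2 0 0 0;0 0.1 -8.2 0 0 0",
)

```text
time: 26.67
tool_pos: [424.1, 327.2, 35.6]
tcp_rot: [-90.0, -0.1, 1.1]
ft_force: [-0.1, 0.2, -4.7]
finger_gap: 34.3
```

Call:
move_arm(
  motion="0 0 -0.1 0 0 0;0 0 -0.2 0 0 0;0 0 -0.2 0 0 0",
)

```text
time: 26.92
tool_pos: [423.7, 327.3, 33.3]
tcp_rot: [-90.0, -0.1, 1.1]
ft_force: [-0.9, -0.3, -5.3]
finger_gap: 34.4
```

Call:
move_arm(
  motion="0 0 -0.05 0 0 0;0 0 -0.1 0 0 0;0 0 -0.1 0 0 0",
)

```text
time: 27.17
tool_pos: [423.3, 327.0, 31.8]
tcp_rot: [-90.0, -0.0, 1.1]
ft_force: [-0.3, -0.2, -5.2]
finger_gap: 34.1
```

Call:
move_arm(
  motion="0 0 -0.05 0 0 0;0 0 -0.1 0 0 0;0 0 -0.1 0 0 0",
)

```text
time: 27.42
tool_pos: [423.2, 326.9, 30.6]
tcp_rot: [-90.0, 0.0, 1.1]
ft_force: [0.4, 0.3, -5.7]
finger_gap: 33.8
```

Call:
move_arm(
  motion="0 0 -0.05 0 0 0;0 0 -0.05 0 0 0;0 0 -0.05 0 0 0",
)

```text
time: 27.67
tool_pos: [423.3, 327.0, 30.2]
tcp_rot: [-90.0, 0.0, 1.1]
ft_force: [0.1, 0.0, -4.4]
finger_gap: 34.0
```

Call:
move_arm(
  motion="0 0 -0.05 0 0 0;0 0 -0.05 0 0 0;0 0 -0.05 0 0 0",
)

```text
time: 27.92
tool_pos: [423.3, 327.0, 29.9]
tcp_rot: [-90.0, -0.0, 1.1]
ft_force: [-1.6, -1.6, -0.9]
finger_gap: 33.8
```

Contact. I'll go down a touch more, release, and retreat toward the robot's left, clear of everything.

Call:
move_arm(
  motion="0 0 -0.04 0 0 0;0 0 -0.04 0 0 0;0 0 -0.04 0 0 0",
)

```text
time: 28.17
tool_pos: [423.4, 327.0, 29.9]
tcp_rot: [-90.0, -0.0, 1.1]
ft_force: [-3.9, -3.1, 4.6]
finger_gap: 34.3
```

Call:
move_arm(
  motion="0 0 0 0 0 0;0 0 0 0 0 0;0 0 0 0 0 0;0 0 0 0 0 0;0 0 0 0 0 0",
  fingers=6,
)

```text
time: 28.58
tool_pos: [423.5, 327.1, 29.5]
tcp_rot: [-90.0, -0.0, 1.1]
ft_force: [-0.4, 0.4, -1.0]
finger_gap: 60.3
```

Call:
move_arm(
  motion="0 0 1 0 0 0;0 0 3 0 0 0;0 0 6 0 0 0;0 0 9 0 0 0;0 0 12 0 0 0;-4 4 14 0 0 0;-8 8 16 0 0 0;-12 14 18 0 0 0;-16 18 20 0 0 0;-20 22 20 0 0 0",
)

```text
time: 29.42
tool_pos: [289.3, 475.9, 213.0]
tcp_rot: [-89.9, -0.1, 1.1]
ft_force: [1.5, 0.4, -0.7]
finger_gap: 60.1
```

Call:
move_arm(
  motion="0 0 0 0 0 0;0 0 0 0 0 0;0 0 0 0 0 0;0 0 0 0 0 0",
)

```text
time: 29.75
tool_pos: [290.6, 473.3, 209.9]
tcp_rot: [-90.0, 0.0, 1.1]
ft_force: [0.2, 0.4, -0.4]
finger_gap: 60.1
```

```bash
python3 - <<'E'
from h import *
s=eyes.snapshot("top");cv2.imwrite("pics/t9.png",cv2.resize(s["image"][120:380,80:500],None,fx=1.9,fy=1.9,interpolation=cv2.INTER_CUBIC))
s=eyes.snapshot("scene");cv2.imwrite("pics/s9.png",cv2.resize(s["image"][100:260,300:500],None,fx=3,fy=3,interpolation=cv2.INTER_CUBIC))
q=readout.sense();print(q["tool_pos"],q["ft_force"],q["time"])
E
```

```text
[290.88973797 473.13845239 209.68989423] [-0.46406109  0.01207589 -0.94441641] 29.85
```

View pics/t9.png

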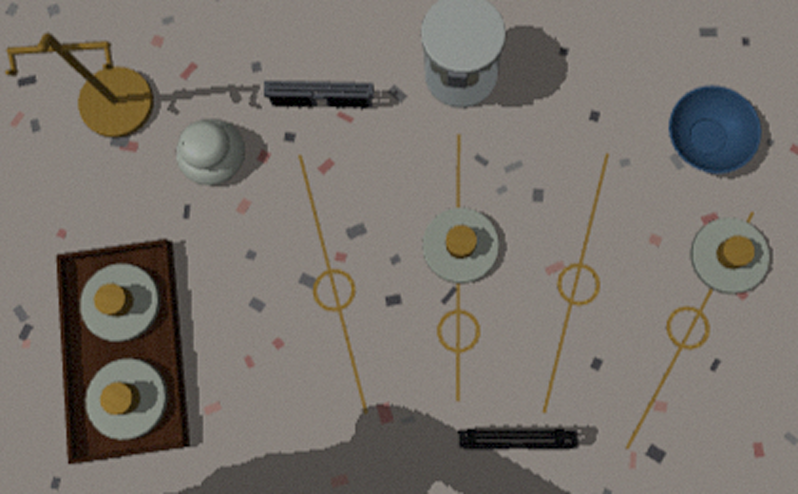

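View pics/s9.png

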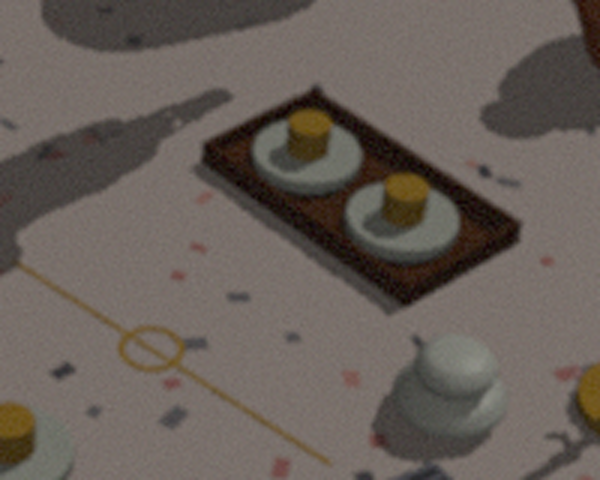

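Both rough plates lie flat side by side in the tray, with stubs at (112,299) and (119,398) in the top crop. The two smooth plates, at (461,245) and (731,256), are about 100 mm from their rings at (459,331) and (688,328). Everything else is in place.

```bash
python3 -c "
from bench import r
print(r.hand_in())"
```

```text
the job is handed in; nothing more can be done
None
```

The job is done and handed in at about 30 s on the robot's clock, inside the 72 s limit. I pushed all four plates outward before lifting any.

| Plate (left to right) | Push force | Felt | Where it is now |
|---|---|---|---|
| 1 | about 3.4 N | missing (rough) | flat in the tray, near slot |
| 2 | about 1 N | present (smooth) | on the terrazzo, about 100 mm outward from its ring |
| 3 | about 5.6 to 6.6 N, raised by 1.4 to 4 N of press | missing (rough) | flat in the tray, far slot |
| 4 | about 1 to 2 N, with up to 2 N of press | present (smooth) | on the terrazzo, about 100 mm outward from its ring |

- **Ambiguous reading:** plate 2 first read about 2.2 N, with the fingers also pressing it down by about 2.3 N. I backed off, raised the tool 2 mm and measured again; it came to about 1 N. During that last push the fingers bore up to 1.8 N of its weight, less than the 4.4 N or more that it weighs, so it stayed on the table.
- **Final checks:** the last pictures from both cameras show the two rough plates flat and side by side in the tray. The smooth plates are clear of every ring, the other objects look unmoved, and the arm is clear of everything. No check failed.

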